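# Draw the sprung dip rod of the blue-capped slip jar to its mark

### The job

Check the casting slip in the blue-capped jar: first turn its blue cap a quarter turn anticlockwise (seen from above), so that its white pointer leaves the black mark and stands at the green one, which frees the dip rod. Then take the rod by its black knob and pull it straight up against its spring until the whole red ring has just come out above the cap, never far past it, and finish while still holding it there, with the rod at its mark. Leave the yellow-capped jar and the ware and glaze pot standing around alone.

Things in the scene. Friction and masses are not known exactly. Their poses are not given: they have to be found in the camera images.
- blue_jar: white glazed jar, fixed to the bench, 100 mm across and 118 mm high to its neck, upright, with a blue band and a blue screw cap; origin at the centre of its underside (on the bench), z up. The cap and the sprung dip rod share the jar's vertical axis. On the sloping shoulder, at radius 38 mm, lie a black mark (closed) in the jar's +x direction and a green mark (open) in its +y direction
- blue_cap_top (a point): centre of the top face of the blue cap, on the jar's axis, 165 mm above the bench. The cap is a knurled cylinder of 53 mm diameter and 31 mm height (its underside is 31 mm below this point; under it the neck is 44 mm across for 16 mm more). Its point's x axis points along the white pointer on the cap. The rod comes up through its middle
- blue_cap (a joint): turn of the blue cap in rad: 0 closed (pointer at the black mark), grows anticlockwise seen from above, 1.57 at the green mark, stop at 1.75. Starts between 0 and 0.2. It stays where it is left, turns with about 0.06 N m, does not rise, and locks the rod down until turned to about 1.2
- blue_knob (a point): centre of the black upright cylindrical knob (24 mm diameter, 28 mm high, blue disc on top) on the rod; with the rod in, it is 22 mm above the cap's top and the knob's underside is 8 mm above the cap's top; rises with the rod
- blue_rod (a joint): how far the dip rod is drawn up, in m: 0 in (start), 0.060 when the lower edge of the red ring (10 mm tall, on the 10 mm thick steel rod) is level with the cap's top, stop at 0.100. The rod moves only up and down, and its spring pulls it back in with about 3.3 N at 0 and 11 N at 0.060. Thin black rings at 0.020 and 0.040
- yellow_jar: white glazed jar, fixed to the bench, 100 mm across and 118 mm high to its neck, upright, with a yellow band and a yellow screw cap; origin at the centre of its underside (on the bench), z up. The cap and the sprung dip rod share the jar's vertical axis. On the sloping shoulder, at radius 38 mm, lie a black mark (closed) in the jar's +x direction and a green mark (open) in its +y direction. Same build as the blue one; not to be touched
- yellow_cap (a joint): turn of the yellow cap, as blue_cap; leave it
- yellow_rod (a joint): draw of the yellow jar's rod, as blue_rod; leave it in
- goblet: bystander: lilac unfired goblet, 64 mm across, 90 mm high, standing loose on the bench; origin at the centre of its underside. Leave it alone
- vase: bystander: lilac unfired vase, 108 mm across, 170 mm high, standing loose on the bench; origin at the centre of its underside. Leave it alone
- bisque_cup: bystander: pinkish biscuit-fired cup, 76 mm across, 75 mm high, standing loose on the bench; origin at the centre of its underside. Leave it alone
- bisque_bowl: bystander: pinkish biscuit-fired bowl, 110 mm across, 50 mm high, standing loose on the bench; origin at the centre of its underside. Leave it alone
- glaze_pot: bystander: small closed glaze pot, 60 mm across, 80 mm high, standing loose on the bench; origin at the centre of its underside. Leave it alone
Not all that is in view belongs to the job. Leave any orange or purple look-alike of the blue_jar alone.

How it is judged:
By the outcome, as a careful person would: the job done as asked, in the order asked, and still so for the second after the job is handed in, while the arm keeps its last pose, push and grip.
It also fails if it takes over 58 s, if anything falls off the work surface, if the arm or the gripper's body presses on something with over 40 N, if the wrist force passes 120 N, or if a joint passes its speed limit or range.

### The arm

A 6-joint arm with a two-finger parallel gripper is mounted at the origin on the work surface. World frame = base frame: x ahead of the robot, y to its left, z up, the work surface at z = 0. Lengths are in m, angles in degrees, forces in N, time in s.
With the tool pointing down it reaches from about 0.325 to 0.85 m from the base axis. Payload 4.4 kg.
Tool frame: the origin (TCP) lies at the centre of the arm's flange, where the gripper is bolted on; the fingertips stand 199 mm ahead of it and the grasp point (between the pads) lies arm.grip_point_offset ahead of it (arm.grip_point_offset is the distance from the TCP to the grasp point, in m); z points along the fingers, y is the line along which they close (so a half turn about z gives the same grasp; the last joint's range is limited). The gripper opens to 94 mm and grips with 3 to 60 N. Pads are 16 mm wide; open, the fingers measure 119 mm over their backs; the gripper's body (75 mm by 177 mm) begins 78 mm behind the grasp point.
Start: joints at [-84.082, 11.837, 88.321, -0, 79.842, -8.623], TCP at [0.144, -0.557, 0.405] pointing down, gripper open.
Joint ranges: [-156.59, 156.59], [-49.26, 127.26], [12.9, 141.05], [-63.56, 243.56], [4.71, 150.69], [-161.64, 161.64]. Speed limits (degrees/s): [159.86, 159.86, 180, 180, 180, 180].

### API

Orientations are given as a 3x3 rotation matrix whose columns are the frame's x, y, z axes.
In Python, from rig import arm gives the robot as it stands. The module is installed in compiled form; this text tells all that it offers.
- The arm moves only by the shell command python3 -m pendant 'ROWS' [FORCE]. ROWS is a JSON object of lists of equal length, an entry for each row: "offset": the shift along the world's x, y, z in cm, a list of three; "twist": the turn, a rotation vector about the world's x, y, z in degrees, a list of three; "fingers": the opening, from 0 (shut) to 1 (fully open). In form: {"offset": [[dx, dy, dz], ...], "twist": [[ax, ay, az], ...], "fingers": [fingers, ...]}. A call has 1 to 5 rows; each row is the pose to reach, as a shift and turn from the pose commanded when the call began; what a row does not reach only later rows make up. A row lasts 1/8 s, in which the tool goes at most 62.5 mm and 10.7 degrees, less where a joint would pass 70% of its speed; a pose out of reach is approached as far as the arm can. A call with a gripper value outside its range is refused whole. The fingers move at their own pace and stop on an object; FORCE is the grip in N (left out, the last holds). Time passes only in rows, so rows that repeat a pose let the fingers close. It gives the time, the measured TCP pose, the force, the opening and the grip force at its end, in the units of the state.
- arm.state(): the state, without advancing time (a new reading comes with each control period).
- arm.capture(name): name is "scene" or "side" or "wrist"; returns the picture (420x560x3 uint8, blue, green, red); there is no depth.
- arm.camera_model(name): a dict with "fov_y" (degrees; the focal length in pixels is half the picture's height over the tangent of half this angle, whatever the lens; pixels are square), "cx", "cy" (the principal point, pixels), "k1" (the pictures are not rectified: a ray, as slopes to the right and down, at radius r is drawn at 1 + k1 r^2 times it, then the intrinsics apply), "camera_from_world" (4x4, takes a point from world to camera coordinates); the wrist camera has in their place "tool_from_camera" (4x4, takes a point from camera to tool coordinates, whose origin is the TCP and whose axes are the flange's). Camera axes: x right, y down, z forward; pixel columns grow to the right and rows downward; lengths in m; the calibration is good to about 2 mm. A picture is of the moment at which its call begins: read the wrist's pose just before it. camera_model takes no time and is no camera call.
- arm.close_job(): hands the job in; it is judged then, once.
Trained networks look in the newest picture that a camera, given by its name, has taken for a name from the list of things; names that differ only in an ending like _2 or _b are one class to them, and where a whole thing is asked for, a point or a joint stands for the part that bears it (a point fixed in the world has none). Each returns a list of dicts, best first, with "p" (0 to 1); they miss things now and then, are a little off and sometimes report something else, mostly with a low value. They report only what shows in the picture. A call takes as long as a camera call. They do not tell look-alikes from the thing itself.
- arm.find_in(label, camera): "point" ([x, y, z] in m, in the coordinates of the camera as it stood for that picture, good to about 4 mm: the middle of the surface that is visible of it).
- arm.trace(label, camera): "mask" (420x560 bool, what is visible of it).
The state is a dict: "clock": time; "joints": joint angles; "qvel": joint speeds; "effort": joint torques, N m; "tcp_pos": TCP position; "ee_rot": TCP orientation; "force": force on the tool from outside, world axes, zero at the start; "torque": the same for the moment, N m; "opening": finger opening in m; "finger_force": force on a finger pad.
Only numpy, scipy, OpenCV 4.12 (cv2) and the standard library are available. Lean on these libraries where they do the work, as an engineer would, in place of code of your own. Each camera call takes 0.05 s, during which the arm holds its last target. There are 200 camera calls.

## Working session

There is one attempt and no reset: what is moved stays moved. The work goes in short steps, Python scripts to look and compute and a shell command to move; the robot and the scene stay as the last step left them, time stands still between calls to the robot, and variables do not carry over. Pictures are saved under pics/ and viewed, at most 10 in all, crops included, and the job is handed in when it is done.

```bash
mkdir -p pics
cat > h.py <<'E'
from rig import arm
import numpy as np, cv2
def toworld(cam,p,st=None):
    m=arm.camera_model(cam); p=np.append(p,1)
    if cam=="wrist":
        q=np.array(m["tool_from_camera"])@p
        return np.array(st["ee_rot"])@q[:3]+np.array(st["tcp_pos"])
    return (np.linalg.inv(np.array(m["camera_from_world"]))@p)[:3]
def ray(cam,u,v,st=None):
    m=arm.camera_model(cam); f=210/np.tan(np.radians(m["fov_y"]/2))
    d=np.array([(u-m["cx"])/f,(v-m["cy"])/f]); s=d.copy()
    for _ in range(30): s=d/(1+m["k1"]*(s@s))
    o=toworld(cam,[0,0,0],st); e=toworld(cam,[s[0],s[1],1],st)
    return o,e-o
def atz(cam,u,v,z,st=None):
    o,d=ray(cam,u,v,st); return o+d*(z-o[2])/d[2]
E
python3 - <<'E'
from h import *
print(arm.grip_point_offset,arm.state()["clock"])
for c in ["scene","side"]:
    cv2.imwrite(f"pics/{c}0.png",arm.capture(c))
    for l in ["blue_cap_top","blue_knob","blue_jar","yellow_jar","goblet","vase","bisque_cup","bisque_bowl","glaze_pot"]:
        for r in arm.find_in(l,c)[:3]: print(c,l,round(r["p"],2),toworld(c,r["point"]).round(3))
E
```

```text
0.1804 0.0
scene blue_cap_top 0.97 [0.733 0.202 0.166]
scene blue_cap_top 0.83 [0.573 0.014 0.165]
scene blue_cap_top 0.63 [0.585 0.153 0.164]
scene blue_knob 0.69 [0.727 0.197 0.201]
scene blue_knob 0.68 [0.573 0.139 0.202]
scene blue_knob 0.65 [0.429 0.164 0.202]
scene blue_jar 0.98 [0.584 0.027 0.104]
scene blue_jar 0.92 [0.74  0.216 0.103]
scene blue_jar 0.82 [0.595 0.155 0.107]
scene yellow_jar 0.7 [ 0.583 -0.133  0.106]
scene goblet 0.84 [0.695 0.045 0.088]
scene vase 0.8 [0.606 0.355 0.115]
scene bisque_cup 0.86 [ 0.448 -0.371  0.051]
scene bisque_bowl 0.85 [0.399 0.381 0.022]
scene glaze_pot 0.95 [ 0.623 -0.301  0.057]
side blue_cap_top 0.81 [0.72  0.208 0.156]
side blue_cap_top 0.67 [0.421 0.176 0.161]
side blue_cap_top 0.57 [0.555 0.02  0.166]
side blue_knob 0.62 [0.573 0.145 0.193]
side blue_knob 0.51 [0.725 0.193 0.196]
side blue_jar 0.78 [0.546 0.023 0.111]
side blue_jar 0.77 [0.566 0.166 0.095]
side blue_jar 0.63 [0.422 0.189 0.097]
side yellow_jar 0.62 [ 0.545 -0.134  0.109]
side yellow_jar 0.38 [0.566 0.167 0.095]
side goblet 0.76 [0.685 0.044 0.071]
side vase 0.9 [0.574 0.368 0.104]
side vase 0.5 [0.418 0.369 0.031]
side bisque_cup 0.73 [ 0.441 -0.356  0.047]
side bisque_bowl 0.71 [0.419 0.369 0.03 ]
side glaze_pot 0.58 [ 0.636 -0.306  0.064]
side glaze_pot 0.23 [0.568 0.159 0.157]
```

View pics/scene0.png

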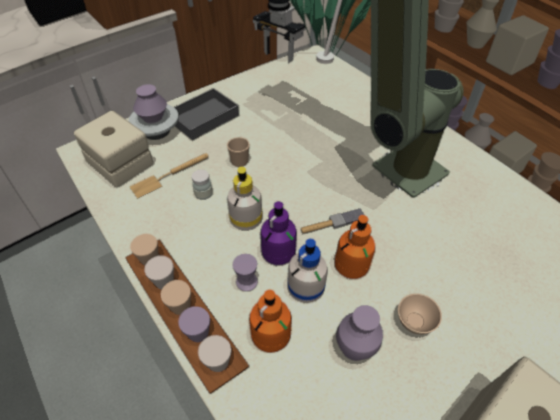

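View pics/side0.png

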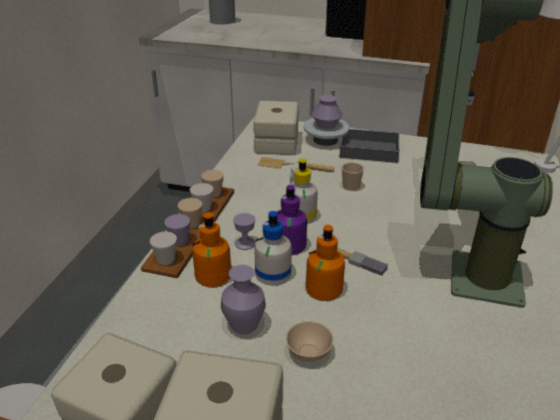

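The scene picture shows the blue-capped jar (cap at about (310,255)) between purple (280,230), two oranges and the vase; the side view agrees (cap at (273,230)). So the blue jar's axis is near (0.575, 0.147).

```bash
python3 -c "
from h import *
print(np.round(arm.state()['ee_rot'],3)); print(np.round(arm.camera_model('wrist')['tool_from_camera'],3),arm.camera_model('wrist')['fov_y'])"
python3 -m pendant '{"offset":[[3,5,3],[6,10,5],[9,15,5],[12,20,5],[15,25,5]],"twist":[[0,0,0],[0,0,0],[0,0,0],[0,0,0],[0,0,0]],"fingers":[1,1,1,1,1]}' 30
python3 -m pendant '{"offset":[[3,5,0],[6,10,0],[9,15,0],[12,20,0],[15,25,0]],"twist":[[0,0,0],[0,0,0],[0,0,0],[0,0,0],[0,0,0]],"fingers":[1,1,1,1,1]}'
python3 -m pendant '{"offset":[[3,5,0],[6,10,0],[9,15,0],[12,18,0],[12,18,0]],"twist":[[0,0,0],[0,0,0],[0,0,0],[0,0,0],[0,0,0]],"fingers":[1,1,1,1,1]}'
```

```text
[[ 0.968  0.251 -0.   ]
 [ 0.251 -0.968  0.   ]
 [-0.    -0.    -1.   ]]
[[-0.    -0.958 -0.285  0.083]
 [ 1.    -0.    -0.    -0.001]
 [ 0.    -0.285  0.958  0.02 ]
 [ 0.     0.     0.     1.   ]] 64.19227161492604
clock: 1.62
tcp_pos: [0.2949, -0.3049, 0.455]
ee_rot: [[0.968, 0.251, 0.001], [0.251, -0.968, -0.001], [0.001, 0.001, -1.0]]
force: [0.4, 0.1, -0.1]
opening: 0.0942
finger_force: 0.0
clock: 2.25
tcp_pos: [0.4449, -0.0547, 0.4551]
ee_rot: [[0.968, 0.251, 0.001], [0.251, -0.968, -0.001], [0.001, 0.001, -1.0]]
force: [1.0, -0.1, -0.2]
opening: 0.0939
finger_force: 0.0
clock: 2.88
tcp_pos: [0.5654, 0.1255, 0.4539]
ee_rot: [[0.967, 0.254, -0.001], [0.254, -0.967, 0.0], [-0.001, -0.0, -1.0]]
force: [-0.2, 0.4, -0.2]
opening: 0.0941
finger_force: 0.0
```

Run:
```python
from h import *
st=arm.state(); im=arm.capture("wrist"); cv2.imwrite("pics/w1.png",im)
np.save("w1st.npy",[st["tcp_pos"]]+list(st["ee_rot"]))
print(np.round(st["joints"],1))
for l in ["blue_cap_top","blue_knob","blue_jar"]:
    for r in arm.find_in(l,"wrist")[:3]: print(l,round(r["p"],2),toworld("wrist",r["point"],st).round(4))
for r in arm.trace("blue_knob","wrist")[:3]:
    ys,xs=np.nonzero(r["mask"]); print(r["p"],xs.mean(),ys.mean(),xs.min(),xs.max(),ys.min(),ys.max(),atz("wrist",xs.mean(),ys.mean(),.187,st))
```

```text
[ 3.9 10.4 84.2  0.  85.5 79.2]
blue_cap_top 0.88 [0.574  0.0158 0.1647]
blue_cap_top 0.82 [0.4368 0.1569 0.1609]
blue_cap_top 0.68 [0.7042 0.1853 0.1631]
blue_knob 0.72 [0.5747 0.1437 0.1979]
blue_knob 0.7 [0.4352 0.16   0.1763]
blue_knob 0.66 [0.5589 0.0107 0.2009]
blue_jar 0.71 [0.6999 0.1843 0.11  ]
blue_jar 0.65 [0.5816 0.1425 0.1118]
blue_jar 0.6 [0.4473 0.1565 0.1053]
0.82 264.1865384615385 204.0423076923077 247 280 184 223 [0.56977037 0.14004334 0.187     ]
0.75 423.6969972702457 256.1137397634213 404 443 236 275 [0.55964142 0.00281288 0.187     ]
0.57 205.0791366906475 332.68345323741005 194 216 328 370 [0.44098552 0.16209061 0.187     ]
```

View pics/w1.png

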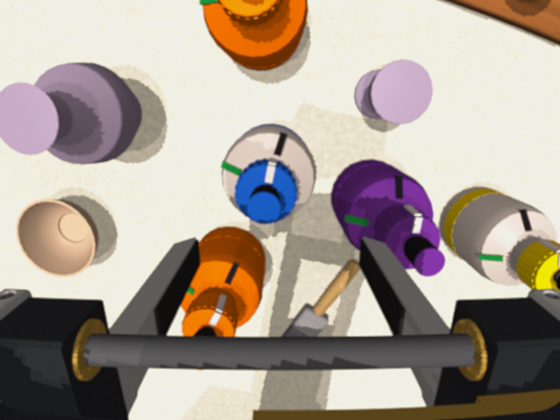

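The wrist picture shows the blue cap (267,190) with its white pointer toward (271,168), the black mark at (281,143) and the green mark at (231,168).

Run:
```python
from h import *
a=np.load("w1st.npy"); st=dict(tcp_pos=a[0],ee_rot=a[1:])
im=cv2.imread("pics/w1.png")
W=lambda u,v,z: atz("wrist",u,v,z,st)
print("disc",W(265,205,.201).round(4),"cap",W(267,190,.165).round(4))
c=W(265,204.5,.2)[:2]
for z in (.10,.105,.11,.115):
    for n,(u,v) in dict(black=(281,143),green=(231,168)).items():
        d=W(u,v,z)[:2]-c; print(z,n,np.hypot(*d).round(4),np.degrees(np.arctan2(d[1],d[0])).round(1))
for p in [(271,165),(268,182)]:print("ptr",W(*p,.165).round(4))
cv2.imwrite("pics/w1c.png",cv2.resize(im[110:240,200:340],None,fx=4.5,fy=4.5,interpolation=cv2.INTER_CUBIC))
```

```text
disc [0.5735 0.1397 0.201 ] cap [0.5754 0.14   0.165 ]
0.1 black 0.0353 -5.3
0.1 green 0.0393 92.8
0.105 black 0.0358 -5.0
0.105 green 0.0388 91.2
0.11 black 0.0363 -4.6
0.11 green 0.0383 89.6
0.115 black 0.0369 -4.3
0.115 green 0.0378 87.9
ptr [0.5965 0.142  0.165 ]
ptr [0.5822 0.1409 0.165 ]
```

View pics/w1c.png

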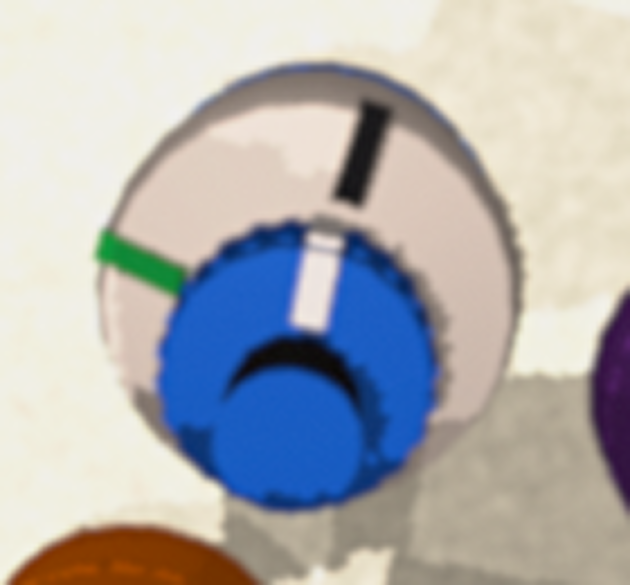

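Cap centre ≈ (0.572, 0.140), jar yaw ≈ -3.5°, pointer ≈ 4.5°, so about 82° is needed. Lowering onto the cap.

```bash
python3 -m pendant '{"offset":[[0.8,1.6,0],[0.8,1.6,-3],[0.8,1.6,-7],[0.8,1.6,-7],[0.8,1.6,-7]],"twist":[[0,0,0],[0,0,0],[0,0,0],[0,0,0],[0,0,0]],"fingers":[1,1,1,1,1]}'
python3 - <<'E'
from h import *
st=arm.state(); arm.capture("wrist"); print(st["tcp_pos"])
for l in ["blue_knob","blue_cap_top"]:
    for r in arm.find_in(l,"wrist")[:3]: print(l,round(r["p"],2),toworld("wrist",r["point"],st).round(4))
E
```

```text
clock: 3.75
tcp_pos: [0.5729, 0.1396, 0.3861]
ee_rot: [[0.968, 0.251, 0.002], [0.251, -0.968, 0.0], [0.002, 0.0, -1.0]]
force: [-0.3, 0.1, 0.5]
opening: 0.0939
finger_force: 0.0
[0.57292544 0.13963413 0.38613256]
blue_knob 0.68 [0.5749 0.1433 0.1967]
blue_knob 0.68 [0.4339 0.1617 0.1792]
blue_knob 0.55 [0.5663 0.013  0.1782]
blue_cap_top 0.88 [0.7055 0.1854 0.1539]
blue_cap_top 0.81 [0.432  0.1567 0.1627]
blue_cap_top 0.79 [0.5822 0.1483 0.1622]
```

```bash
python3 -m pendant '{"offset":[[0,0.1,-2],[0,0.1,-4],[0,0.1,-5.5],[0,0.1,-5.5]],"twist":[[0,0,0],[0,0,0],[0,0,0],[0,0,0]],"fingers":[1,1,1,1]}'
python3 -m pendant '{"offset":[[0,0,0],[0,0,0],[0,0,0],[0,0,0],[0,0,0]],"twist":[[0,0,0],[0,0,0],[0,0,0],[0,0,0],[0,0,0]],"fingers":[0.75,0.65,0.55,0.45,0.45]}' 15
```

```text
clock: 4.4
tcp_pos: [0.5721, 0.1404, 0.3289]
ee_rot: [[0.968, 0.251, -0.002], [0.251, -0.968, -0.0], [-0.002, -0.0, -1.0]]
force: [-0.3, 0.3, -0.4]
opening: 0.0939
finger_force: 0.0
clock: 5.03
tcp_pos: [0.5726, 0.1398, 0.3298]
ee_rot: [[0.968, 0.251, 0.001], [0.251, -0.968, -0.002], [0.0, 0.002, -1.0]]
force: [0.6, -2.9, 0.1]
opening: 0.0516
finger_force: 15.0
```

```bash
python3 -m pendant '{"offset":[[0,0,0],[0,0,0],[0,0,0],[0,0,0],[0,0,0]],"twist":[[0,0,8],[0,0,16],[0,0,24],[0,0,32],[0,0,40]],"fingers":[0.4,0.4,0.4,0.4,0.4]}' 25
python3 -m pendant '{"offset":[[0,0,0],[0,0,0],[0,0,0],[0,0,0],[0,0,0]],"twist":[[0,0,9],[0,0,18],[0,0,27],[0,0,36],[0,0,42]],"fingers":[0.4,0.4,0.4,0.4,0.4]}'
python3 -m pendant '{"offset":[[0,0,0]],"twist":[[0,0,0]],"fingers":[0.4]}'
python3 - <<'E'
from h import *
print(arm.state()["torque"])
im=arm.capture("wrist"); cv2.imwrite("pics/w2.png",im)
E
```

```text
clock: 5.65
tcp_pos: [0.5725, 0.14, 0.3298]
ee_rot: [[0.577, 0.817, 0.0], [0.817, -0.577, -0.001], [-0.001, 0.001, -1.0]]
force: [-0.3, -2.3, 1.1]
opening: 0.0515
finger_force: 25.0
clock: 6.28
tcp_pos: [0.5722, 0.1401, 0.3298]
ee_rot: [[-0.117, 0.993, -0.001], [0.993, 0.117, -0.001], [-0.001, -0.001, -1.0]]
force: [-2.0, -2.5, 1.6]
opening: 0.0513
finger_force: 25.0
clock: 6.4
tcp_pos: [0.5722, 0.1401, 0.3298]
ee_rot: [[-0.113, 0.994, -0.001], [0.994, 0.113, -0.001], [-0.001, -0.001, -1.0]]
force: [-1.5, -3.2, 1.9]
opening: 0.0516
finger_force: 25.0
[-0.45419743  0.0377843   0.08548182]
```

View pics/w2.png

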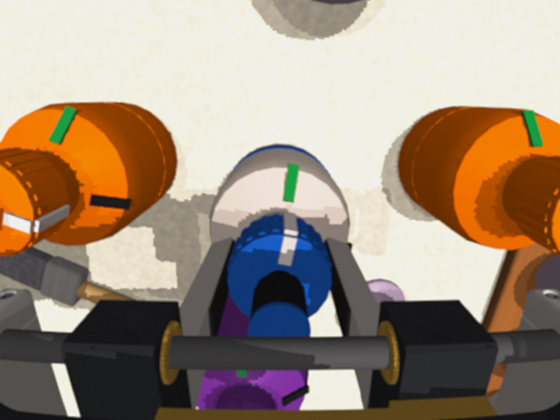

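The picture shows the white pointer (289,225)–(286,260) in line with the green mark (291,182). I'll check this numerically.

Run:
```python
from h import *
st=arm.state(); W=lambda u,v,z: atz("wrist",u,v,z,st)
g0,g1=W(292.5,165,.103),W(290,200,.116); p0,p1=W(289.5,237,.165),W(286,263,.165)
c=np.array(st["tcp_pos"])
an=lambda d:np.degrees(np.arctan2(d[1],d[0])).round(1)
print(g0,g1,an(g0-g1),an((g0+g1)/2-c)); print(p0,p1,an(p0-p1),an(p0-c),an(p1-c))
```

```text
[0.57383568 0.18809499 0.103     ] [0.57418153 0.16908344 0.116     ] 91.0 87.3
[0.57292955 0.16522206 0.165     ] [0.57289229 0.15176212 0.165     ] 89.8 88.4 86.7
```

Aligned within a degree or so. Release, rise to the knob, grip.

```bash
python3 -m pendant '{"offset":[[0,0,0],[0,0,0],[0,0,0],[0,0,2],[0,0,4]],"twist":[[0,0,0],[0,0,0],[0,0,0],[0,0,0],[0,0,0]],"fingers":[0.7,0.85,0.85,0.85,0.85]}'
python3 -m pendant '{"offset":[[0,0,0],[0,0,0],[0,0,0],[0,0,0],[0,0,0]],"twist":[[0,0,0],[0,0,0],[0,0,0],[0,0,0],[0,0,0]],"fingers":[0.6,0.4,0.3,0.2,0.1]}' 15
python3 -m pendant '{"offset":[[0,0,0],[0,0,0],[0,0,0],[0,0,0]],"twist":[[0,0,0],[0,0,0],[0,0,0],[0,0,0]],"fingers":[0.1,0.1,0.1,0.1]}' 45
```

```text
clock: 7.08
tcp_pos: [0.5723, 0.1406, 0.3697]
ee_rot: [[-0.114, 0.994, -0.001], [0.994, 0.114, 0.0], [0.0, -0.001, -1.0]]
force: [-0.1, -0.4, 0.1]
opening: 0.0798
finger_force: 0.0
clock: 7.7
tcp_pos: [0.5723, 0.1404, 0.3692]
ee_rot: [[-0.114, 0.993, -0.001], [0.993, 0.114, -0.0], [0.0, -0.001, -1.0]]
force: [0.2, -0.5, -0.6]
opening: 0.0337
finger_force: 0.0
clock: 8.2
tcp_pos: [0.5722, 0.1404, 0.3695]
ee_rot: [[-0.114, 0.993, -0.001], [0.993, 0.114, -0.0], [-0.0, -0.001, -1.0]]
force: [-0.5, 0.2, -0.5]
opening: 0.0233
finger_force: 45.0
```

```bash
python3 -m pendant '{"offset":[[0,0,0.3],[0,0,0.7],[0,0,1],[0,0,1]],"twist":[[0,0,0],[0,0,0],[0,0,0],[0,0,0]],"fingers":[0.1,0.1,0.1,0.1]}'
python3 -m pendant '{"offset":[[0,0,0.8],[0,0,1.6],[0,0,2.4],[0,0,3.2],[0,0,4]],"twist":[[0,0,0],[0,0,0],[0,0,0],[0,0,0],[0,0,0]],"fingers":[0.1,0.1,0.1,0.1,0.1]}'
python3 -m pendant '{"offset":[[0,0,0.5],[0,0,0.9],[0,0,0.9],[0,0,0.9]],"twist":[[0,0,0],[0,0,0],[0,0,0],[0,0,0]],"fingers":[0.1,0.1,0.1,0.1]}'
python3 - <<'E'
from h import *
for n in ["wrist","scene","side"]: cv2.imwrite(f"pics/r_{n}.png",arm.capture(n))
w=cv2.imread("pics/r_wrist.png")[:,140:420]; s=cv2.imread("pics/r_scene.png")[215:300,270:350]; d=cv2.imread("pics/r_side.png")[180:285,230:310]
f=lambda i:cv2.resize(i,(320,280),interpolation=cv2.INTER_CUBIC)
cv2.imwrite("pics/r.png",np.hstack([cv2.resize(w,(373,560)),np.vstack([cv2.resize(s,(264,280),interpolation=2),cv2.resize(d,(264,280),interpolation=2)])]))
E
```

```text
clock: 8.7
tcp_pos: [0.5722, 0.1404, 0.3796]
ee_rot: [[-0.114, 0.993, -0.001], [0.993, 0.114, -0.0], [-0.0, -0.001, -1.0]]
force: [0.2, 0.7, -5.0]
opening: 0.0231
finger_force: 45.0
clock: 9.32
tcp_pos: [0.5722, 0.1404, 0.4195]
ee_rot: [[-0.114, 0.993, -0.001], [0.993, 0.114, -0.0], [0.0, -0.001, -1.0]]
force: [2.1, 0.3, -12.0]
opening: 0.0232
finger_force: 45.0
clock: 9.82
tcp_pos: [0.5722, 0.1404, 0.4282]
ee_rot: [[-0.114, 0.993, -0.001], [0.993, 0.114, -0.0], [0.0, -0.001, -1.0]]
force: [0.7, -0.2, -11.5]
opening: 0.0235
finger_force: 45.0
```

View pics/r.png

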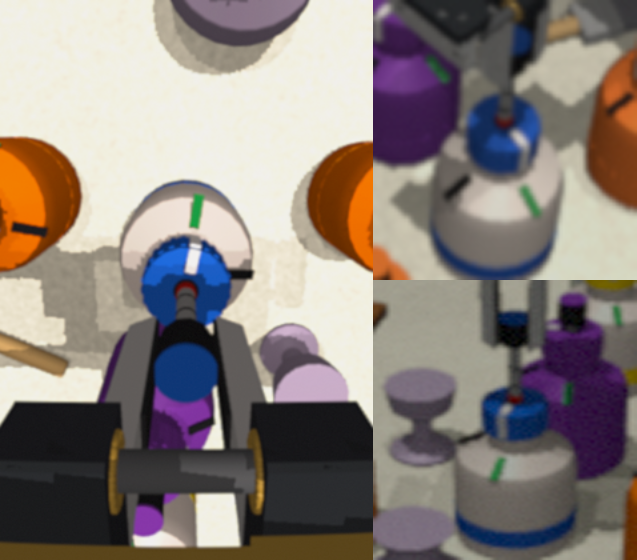

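The picture shows the knob held, the red ring just above the cap (wrist view at about (280,215) full-frame) and the pointer at the green mark. I'll measure the ring closely before the last millimetres.

```bash
python3 -m pendant '{"offset":[[0,0,0.3],[0,0,0.3],[0,0,0.3]],"twist":[[0,0,0],[0,0,0],[0,0,0]],"fingers":[0.1,0.1,0.1]}'
python3 - <<'E'
from h import *
st=arm.state(); im=arm.capture("wrist"); cv2.imwrite("pics/w3.png",im); c=np.array(st["tcp_pos"])
b,g,r=[im[...,i].astype(int) for i in range(3)]
m=(r>90)&(r>2*g)&(r>2*b); m[:, :240]=0; m[:,320:]=0; ys,xs=np.nonzero(m); print("red",len(xs),xs.min(),xs.max(),ys.min(),ys.max())
# height on camera-facing rod surface (5 mm toward camera = tool +x)
R=np.array(st["ee_rot"]); 
def h(v,u,off):
    o,d=ray("wrist",u,v,st); x=R[:,0]; q=c+off*x
    t=((q-o)@x)/(d@x); return (o+d*t)[2]
for v in (ys.min(),ys.max()+1): print("front z",h(v,xs.mean(),.005).round(4))
print(st["tcp_pos"],st["force"])
s=arm.capture("side")
A=cv2.resize(im[170:270,230:330],(400,400),interpolation=2); B=cv2.resize(s[180:240,250:310],(400,400),interpolation=2)
cv2.imwrite("pics/r2.png",np.hstack([A,B]))
E
```

```text
clock: 10.35
tcp_pos: [0.5722, 0.1404, 0.4316]
ee_rot: [[-0.114, 0.993, -0.001], [0.993, 0.114, -0.0], [-0.0, -0.001, -1.0]]
force: [0.4, -0.9, -11.6]
opening: 0.0232
finger_force: 45.0
red 41 273 285 212 218
front z 0.1684
front z 0.1845
[0.57220617 0.14039739 0.43157422] [  0.42892812  -0.86977247 -11.63205141]
```

View pics/r2.png

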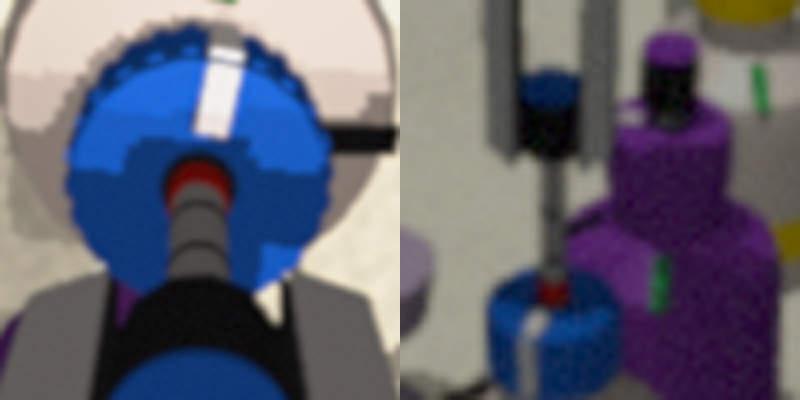

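The rod has risen 62 mm with no slip: the fingertips sit about 2 mm below the knob's underside, as expected. The whole ring shows just above the cap.

```bash
python3 -c "
from rig import arm
print(arm.close_job())"
```

```text
the job is handed in; nothing more can be done
None
```

The job is handed in: I turned the blue cap to within about 1° of the green mark, pulled the rod up about 62 mm so the red ring is just clear of the cap, and the gripper still holds it there; I saw no contact with the other jars or ware.

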